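Open the double-latched stock chest

TASK

Open the white stock chest: swing its red keeper away from the bolt until it points straight out from the front of the chest, slide the steel bolt all the way back, then lift the orange lid by its black handle until it stands nearly upright and leave it standing open by itself. Leave the keeper swung out and the bolt drawn, and do not disturb the things around the chest.

Things in the scene. Friction and masses are not known exactly. Their poses are not given: they have to be found in the camera images.
- chest: White plastic chest with an orange lid, fixed to the table. Origin on the table; x points from its front (robot's side) to its back, y to its left seen from the robot, z up; offsets in these notes are along these axes, z from the table. Box: x -70 to 80, y -160 to 160 mm, 100 mm high, plus the 8 mm lid. Grey lock housing on its front: x -135 to -70, y -30 to 160 mm, 96 mm high.
- keeper (a joint): Angle of the red keeper (first catch), a flat bar (z 124 to 134 mm) on an upright pin. 0 (starts 0 to 0.12): points along -y, its foot, 80 mm from the pin, behind the bolt's knob, so the bolt cannot be drawn; pushing the bolt on it only locks it. Grows clockwise from above, its end swinging to the front; at its stop, 1.57, it points along -x. Stays where left; 1 N at the post moves it.
- keeper_post (a point): Point on the keeper's yellow upright finger post, 50 mm from the pin, at z 154 mm (20 mm above the keeper bar, 16 mm below the post's top). The post is 12 mm in diameter and 36 mm tall.
- keeper_pivot (a point): Point on the axis of the keeper's upright pin, at the same height as keeper_post; at x -110, y 140 mm of the chest.
- bolt (a joint): Travel of the steel bolt (second latch), m. 0 (0 to 0.003 at the start) is shut: it lies over the lid's forward tongue (y -16 to 16 mm) and holds the lid down. It is drawn along the chest's +y, towards the keeper's pin, to its stop at 0.05; the tongue is free from about 0.036. Friction about 1.5 N; it stays where it is left.
- bolt_knob (a point): Point on the bolt's upright black knob (14 mm in diameter, 40 mm tall), at x -98, y 45 mm plus the travel, z 148 mm; 26 mm above the bolt bar, 14 mm below the knob's top. The bar is 12 mm square, its top at z 122 mm; a steel guide (top at z 129 mm) straddles it 18 mm to the -y side of the shut knob.
- lid (a joint): Angle of the orange lid, rad: 0 shut, 1.5 its stop, nearly upright. It turns about a level axis along the chest's y at the back edge; the front rises. The hinge is stiff: the lid (about 0.3 kg) stays at any angle it is left at; lifting takes about 3 N at the handle. It cannot rise while the bolt is over its tongue.
- lid_handle (a point): Middle of the grip bar of the lid's black loop handle: a round bar 10 mm in diameter, 80 mm long along the chest's y, in the plane of the lid, 55 mm in front of its edge. Shut: x -125, y -90, z 104 mm, free air down to the table below it, an opening of 50 by 70 mm between bar and lid edge.
- lid_hinge (a point): Point on the lid's hinge axis in line with the middle of the handle: x 80, y -90, z 100 mm of the chest. The grip bar moves round it at a radius of 205 mm (and starts 4 mm above its level).
- mortar_mid (a point): Middle of the big white porcelain mortar bowl, a bystander, 240 mm across, 110 mm high.
- glue_a_mid (a point): Middle of the taller white bottle with a red cap, a bystander, 58 mm across, 170 mm high.
- glue_b_mid (a point): Middle of the shorter white bottle with a red cap, a bystander, 58 mm across, 150 mm high.
- stock_tub_mid (a point): Middle of the small loose tub with an orange lid, a bystander, 80 x 100 mm, 85 mm high.
- bowl_stack_mid (a point): Middle of the stack of red, green and blue bowls, a bystander, 108 mm across, about 62 mm high.
- scoop_grip (a point): Grip of the orange spatula lying beside the chest, a bystander.
- beaker_mid (a point): Middle of the small white beaker, a bystander, 70 mm across, 80 mm high.

How it is judged:
On the way, in this order (a step that is already met when the one before it is completed fails the run):
1. the keeper is swung out with the bolt and lid still shut (value of joint keeper above 1.2 rad and value of joint bolt below 0.02 m and value of joint lid below 0.1 rad), for 0.2 s.
2. the bolt is drawn back with the lid still shut (value of joint bolt above 0.042 m and value of joint lid below 0.1 rad), for 0.2 s.
3. the lid is lifted nearly upright (value of joint lid above 1.15 rad), for 0.2 s.
At the end, for the whole second after the job is handed in: The keeper stands at more than 1.2 rad, the bolt is drawn by more than 42 mm of its 50 mm, and the lid stands still by itself at more than 1.15 rad (value of joint keeper above 1.2 rad and value of joint bolt above 0.042 m and value of joint lid above 1.15 rad and velocity of joint lid between -0.05 and 0.05 rad/s); the robot touches nothing.
It fails at once if a bystander (mortar, bottle, tub, bowl stack, spatula or beaker) is shifted by more than 30 mm or knocked over (distance of any of mortar_mid, glue_a_mid, glue_b_mid, stock_tub_mid, bowl_stack_mid, scoop_grip, beaker_mid from where it was at the start of the episode above 0.03 m).
It also fails if it takes over 64 s, if anything falls off the work surface, if the arm or the gripper's body presses on something with over 40 N, if the wrist force passes 120 N, or if a joint passes its speed limit or range.

ROBOT

A 6-joint arm with a two-finger parallel gripper is mounted at the origin on the work surface. World frame = base frame: x ahead of the robot, y to its left, z up, the work surface at z = 0. Lengths are in m, angles in rad, forces in N, time in s.
With the tool pointing down it reaches from about 0.35 to 0.975 m from the base axis. Payload 4.9 kg.
Tool frame: the origin (TCP) lies at the very end of the fingers, on their centre line; the grasp point (between the pads) lies 19 mm behind it; x points along the fingers, y is the direction in which the jaws open and shut, and the axes are right-handed (so a half turn about x gives the same grasp; the last joint's range is limited). The gripper opens to 85 mm and grips with 20 to 120 N. Pads are 22 mm wide; open, the fingers measure 114 mm over their backs; the gripper's body (76 mm by 85 mm) begins 54 mm behind the grasp point. The pads swing forward as they close: fully open they stand 13 mm farther back than shut.
Start: joints at [-1.273, 0.053, 1.613, -0, 1.476, -0.119], TCP at [0.253, -0.571, 0.231] pointing down, gripper open.
Joint ranges: [-3.01, 3.01], [-1.01, 2.22], [0.06, 2.58], [-1.02, 4.17], [0.09, 2.62], [-3.14, 3.14]. Speed limits (rad/s): [2.57, 2.57, 3.14, 3.14, 3.14, 3.14].

INTERFACE

Orientations are given as a rotation vector (axis times angle).
In Python, from station import ctrl, get_image, calibration, finish_job, search_frame, cut_out, mark_of gives the robot as it stands. The module is installed in compiled form; this text tells all that it offers.
- The arm moves only by the tool arm_command, never from a script. Its argument "plan" is a list that holds one entry, the list of rows, each a list of 7 numbers: the shift along the tool's x, y, z in m, then the turn, a rotation vector about the tool's x, y, z in degrees, then the finger opening in m, from 0 to 0.0854. A call has 1 to 20 rows; each row shifts and turns the pose as measured when the row begins, along the tool's axes as they then stand; what a row does not reach is not made up. A row lasts 1/12 s, in which the tool goes at most 41.7 mm and 7.16 degrees, less where a joint would pass 70% of its speed; a pose out of reach is approached as far as the arm can. A call with a gripper value outside its range is refused whole. The fingers move at their own pace and stop on an object; "squeeze" is the grip in N (left out, the last holds). Time passes only in rows, so rows that do not move let the fingers close. It gives the time, the measured TCP pose, the force and the opening at its end, in the units of the state.
- ctrl.get_obs(): the state, without advancing time (a new reading comes with each control period).
- get_image(name): name is "side" or "top"; returns the picture (420x560x3 uint8, red, green, blue); there is no depth.
- calibration(name): a dict with "fx", "fy", "cx", "cy" (pixels), "k1" (the pictures are not rectified: a ray, as slopes to the right and down, at radius r is drawn at 1 + k1 r^2 times it, then the intrinsics apply), "cam_to_world" (4x4, takes a point from camera to world coordinates). Camera axes: x right, y down, z forward; pixel columns grow to the right and rows downward; lengths in m; the calibration is good to about 2 mm. A picture is of the moment at which its call begins. calibration takes no time and is no camera call.
- finish_job(): hands the job in, once; it reports no verdict.
Trained networks look in the newest picture that a camera, given by its name, has taken for a name from the list of things; names that differ only in an ending like _2 or _b are one class to them, and where a whole thing is asked for, a point or a joint stands for the part that bears it (a point fixed in the world has none). Each returns a list of dicts, best first, with "conf" (0 to 1); they miss things now and then, are a little off and sometimes report something else, mostly with a low value. They report only what shows in the picture. A call takes as long as a camera call.
- search_frame(camera, thing): "at" ([x, y, z] in m, in the coordinates of the camera as it stood for that picture, good to about 4 mm: the middle of the surface that is visible of it).
- cut_out(camera, thing): "mask" (420x560 bool, what is visible of it).
- mark_of(camera, thing): "at" ([x, y, z] in m, in the coordinates of the camera as it stood for that picture, good to about 4 mm: a listed point, or the origin of a listed thing).
The state is a dict: "t": time; "q": joint angles; "dq": joint speeds; "effort": joint torques, N m; "tool_pos": TCP position; "tool_rot": TCP orientation; "contact_force": force on the tool from outside, world axes, zero at the start; "wrist_torque": the same for the moment, N m; "opening": finger opening in m.
Only numpy, scipy, OpenCV 4.12 (cv2) and the standard library are available. Lean on these libraries where they do the work, as an engineer would, in place of code of your own. Each camera call takes 0.05 s, during which the arm holds its last target. There are 200 camera calls.

## Working session

There is one attempt and no reset: what is moved stays moved. The work goes in short steps, Python scripts to look and compute and a tool call to move; the robot and the scene stay as the last step left them, time stands still between calls to the robot, and variables do not carry over. Pictures are saved under pics/ and viewed, about 8 in all and at most 12, crops included, and the job is handed in when it is done.

Besides the shell and the picture viewer there is one more tool, called after ">>>" by a JSON object that holds its "op" and its "data", one argument or row to a line. arm_command: Moves the arm, as the interface text tells. Its arguments: {"type":"object","properties":{"plan":{"type":"array","items":{"type":"array","items":{"type":"array","items":{"type":"number"}}}},"squeeze":{"type":"number"}},"required":["plan"]}

```bash
mkdir -p pics; cat > h.py <<'E'
import numpy as np, cv2
from station import *
from scipy.spatial.transform import Rotation as R
def w(cam,p):
    T=np.array(calibration(cam)["cam_to_world"]); return T[:3,:3]@np.array(p)+T[:3,3]
def snap(cam,fn=None):
    im=get_image(cam)
    if fn: cv2.imwrite('pics/'+fn,im[:,:,::-1])
    return im
def st():
    o=ctrl.get_obs(); r=R.from_rotvec(o["tool_rot"]).as_matrix()
    print("t",round(o["t"],2),"pos",np.round(o["tool_pos"],4),"F",np.round(o["contact_force"],1),"open",round(float(o["opening"]),4),"q",np.round(o["q"],3)); print(np.round(r,3)); return o,r
E
python3 - <<'E'
from h import *
st()
ims=[snap("side","s0.png"),snap("top","t0.png")]
cv2.imwrite('pics/a.png',cv2.resize(np.vstack([ims[0],ims[1]])[:,:,::-1],(420,630))[:600]) 
for c in ("side","top"):
    for n in ["chest","keeper_post","keeper_pivot","bolt_knob","lid_handle","lid_hinge","mortar_mid","glue_a_mid","stock_tub_mid","bowl_stack_mid","scoop_grip","beaker_mid"]:
        print(c,n,[(np.round(w(c,d["at"]),3).tolist(),round(d["conf"],2)) for d in mark_of(c,n)[:2]])
E
```

```text
t 0.0 pos [ 0.2529 -0.5709  0.2301] F [-0.2 -0.8 -0.5] open 0.0856 q [-1.273  0.053  1.614 -0.     1.476 -0.119]
[[-0.001  0.405 -0.914]
 [ 0.002 -0.914 -0.405]
 [-1.    -0.002 -0.   ]]
side chest [([0.643, -0.051, 0.001], 0.91)]
side keeper_post [([0.514, 0.014, 0.154], 0.64)]
side keeper_pivot [([0.501, 0.06, 0.152], 0.83), ([0.332, -0.372, 0.027], 0.72)]
side bolt_knob [([0.541, -0.025, 0.146], 0.47)]
side lid_handle [([0.536, -0.164, 0.104], 0.76), ([0.738, -0.127, 0.098], 0.74)]
side lid_hinge [([0.738, -0.125, 0.097], 0.91), ([0.332, -0.369, 0.032], 0.66)]
side mortar_mid [([0.44, 0.454, 0.057], 0.69), ([0.642, 0.246, 0.04], 0.43)]
side glue_a_mid [([0.713, -0.263, 0.084], 0.67)]
side stock_tub_mid [([0.512, -0.463, 0.04], 0.52)]
side bowl_stack_mid [([0.331, -0.371, 0.031], 0.59)]
side scoop_grip [([0.538, 0.142, 0.01], 0.64)]
side beaker_mid [([0.643, 0.249, 0.041], 0.78), ([0.538, 0.144, 0.012], 0.64)]
top chest [([0.64, -0.052, -0.0], 0.7)]
top keeper_post [([0.517, 0.012, 0.155], 0.69)]
top keeper_pivot [([0.504, 0.066, 0.152], 0.84)]
top bolt_knob [([0.534, -0.026, 0.146], 0.43)]
top lid_handle [([0.538, -0.157, 0.103], 0.56)]
top lid_hinge [([0.737, -0.125, 0.102], 0.64)]
top mortar_mid [([0.439, 0.461, 0.055], 0.56)]
top glue_a_mid [([0.714, -0.26, 0.083], 0.76)]
top stock_tub_mid [([0.511, -0.456, 0.04], 0.75)]
top bowl_stack_mid [([0.333, -0.369, 0.033], 0.78)]
top scoop_grip [([0.539, 0.147, 0.01], 0.65), ([0.51, 0.067, 0.154], 0.5)]
top beaker_mid [([0.507, 0.067, 0.154], 0.72), ([0.643, 0.244, 0.041], 0.71)]
```

```bash
python3 - <<'E'
from h import *
# fit chest pose: known local xy -> world
L=np.array([[0,0],[-110,140],[80,-90],[-125,-90],[-98,46]])/1e3
W=np.array([[.6415,-.0515],[.5025,.063],[.7375,-.125],[.537,-.1605],[.5375,-.0255]])
l=L-L.mean(0);v=W-W.mean(0)
a=np.arctan2((l[:,0]*v[:,1]-l[:,1]*v[:,0]).sum(),(l*v).sum())
M=np.array([[np.cos(a),-np.sin(a)],[np.sin(a),np.cos(a)]]);t=W.mean(0)-M@L.mean(0)
print("yaw deg",np.degrees(a),"org",t,"res mm",np.round((W-(L@M.T+t))*1e3,1))
f=lambda x,y:np.round(M@np.array([x,y])/1e3+t,4)
for n,p in dict(pivot=(-110,140),post0=(-110,90),post90=(-160,140),knob=(-98,45),knob1=(-98,95),handle=(-125,-90),hinge=(80,-90)).items(): print(n,f(*p))
E
```

```text
yaw deg 11.485266640679999 org [ 0.64102572 -0.0510007 ] res mm [[ 0.5 -0.5]
 [-2.9 -1.3]
 [ 0.2 -1.7]
 [ 0.6  3.6]
 [ 1.7 -0.1]]
pivot [0.5054 0.0643]
post0 [0.5153 0.0153]
post90 [0.4564 0.0543]
knob [ 0.536  -0.0264]
knob1 [0.5261 0.0226]
handle [ 0.5364 -0.1641]
hinge [ 0.7373 -0.1233]
```

View pics/t0.png

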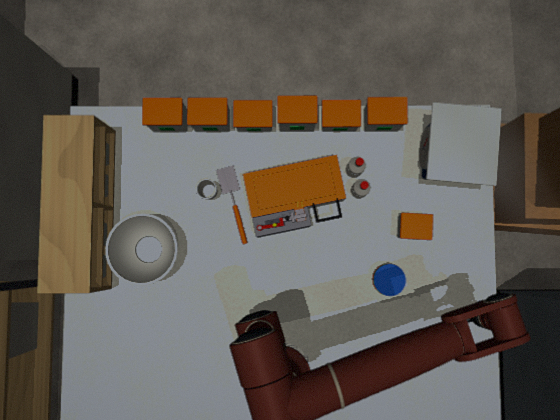

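View pics/s0.png

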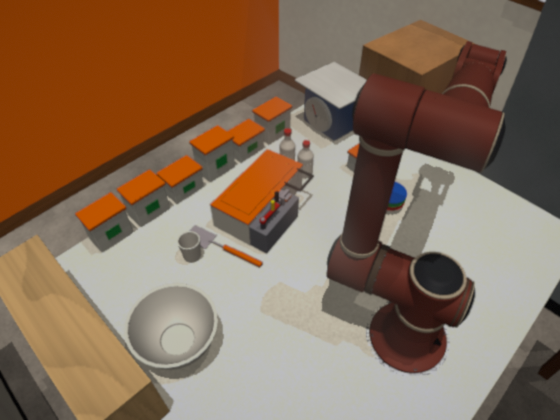

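>>> {"op": "arm_command", "data": {
  "plan": [
    [[-0.003, 0, 0, -7.1, 0, 0, 0.045], [-0.003, 0, 0, -7.1, 0, 0, 0.045], [-0.003, 0, 0, -7.1, 0, 0, 0.045], [-0.003, 0, 0, -7.1, 0, 0, 0.045], [-0.003, 0, 0, -7.1, 0, 0, 0.045], [-0.003, 0, 0, -7.1, 0, 0, 0.045], [0, 0, 0, -7.1, 0, 0, 0.045], [0, 0, 0, -7.1, 0, 0, 0.045], [0, 0, 0, -7.1, 0, 0, 0.045], [0, 0, 0, -7.1, 0, 0, 0.045], [0, 0, 0, -7.1, 0, 0, 0.045], [0, 0, 0, 0, 0, 0, 0.045]]
  ],
  "squeeze": 25
}}

```text
t: 2.3
tool_pos: [0.253, -0.5714, 0.2501]
tool_rot: [1.04, 1.309, -1.039]
contact_force: [0.0, 1.3, 0.2]
opening: 0.0448
```

```bash
cat >> h.py <<'E'
A=np.radians(11.49);CR=np.array([[np.cos(A),-np.sin(A),0],[np.sin(A),np.cos(A),0],[0,0,1]]);CO=np.array([.641,-.051,0])
def go(x,y,z):
    "tool-frame shift to a chest-frame point (mm)"
    o,r=st(); p=CR.T@(np.array(o["tool_pos"])-CO)*1e3
    print("chest tcp",np.round(p,1),"jaw yaw rel chest",round(np.degrees(np.arctan2(r[1,1],r[0,1])-A),1),"tool shift",np.round(r.T@CR@(np.array([x,y,z])-p),1))
E
python3 -c "
from h import *
go(-110,91,200)"
```

```text
t 2.3 pos [ 0.253  -0.5714  0.2501] F [0.  1.3 0.2] open 0.0448 q [-1.273  0.042  1.592 -0.     1.507 -1.501]
[[-0.     0.974  0.226]
 [ 0.     0.226 -0.974]
 [-1.    -0.    -0.   ]]
chest tcp [-483.9 -432.7  250.1] jaw yaw rel chest 1.6 tool shift [  50.2  388.3 -513.1]
```

>>> {"op": "arm_command", "data": {
  "plan": [
    [[0, 0.0228, -0.0302, 0, 0, 0, 0.045], [0, 0.0228, -0.0302, 0, 0, 0, 0.045], [0, 0.0228, -0.0302, 0, 0, 0, 0.045], [0, 0.0228, -0.0302, 0, 0, 0, 0.045], [0, 0.0228, -0.0302, 0, 0, 0, 0.045], [0, 0.0228, -0.0302, 0, 0, 0, 0.045], [0, 0.0228, -0.0302, 0, 0, 0, 0.045], [0, 0.0228, -0.0302, 0, 0, 0, 0.045], [0, 0.0228, -0.0302, 0, 0, 0, 0.045], [0, 0.0228, -0.0302, 0, 0, 0, 0.045], [0, 0.0228, -0.0302, 0, 0, 0, 0.045], [0, 0.0228, -0.0302, 0, 0, 0, 0.045], [0, 0.0228, -0.0302, 0, 0, 0, 0.045], [0, 0.0228, -0.0302, 0, 0, 0, 0.045], [0, 0.0228, -0.0302, 0, 0, 0, 0.045], [0, 0.0228, -0.0302, 0, 0, 0, 0.045], [0, 0.0228, -0.0302, 0, 0, 0, 0.045], [0, 0, 0, 0, 0, 0, 0.045]]
  ]
}}

```text
t: 3.8
tool_pos: [0.542, 0.0334, 0.2512]
tool_rot: [1.094, 1.27, -1.087]
contact_force: [-0.9, 0.0, -0.3]
opening: 0.0451
```

```bash
python3 -c "
from h import *
go(-110,91,142)
im=snap('side'); cv2.imwrite('pics/s1.png',cv2.resize(im[140:260,200:360,::-1],(800,600),interpolation=2))"
```

```text
t 3.8 pos [0.542  0.0334 0.2512] F [-0.9  0.  -0.3] open 0.0451 q [-0.074 -0.162  1.786 -0.002  1.508 -0.232]
[[ 0.01   0.987  0.157]
 [-0.003  0.157 -0.988]
 [-1.     0.009  0.004]]
chest tcp [-80.2 102.5 251.2] jaw yaw rel chest -2.4 tool shift [109.  -30.2  12.2]
```

View pics/s1.png

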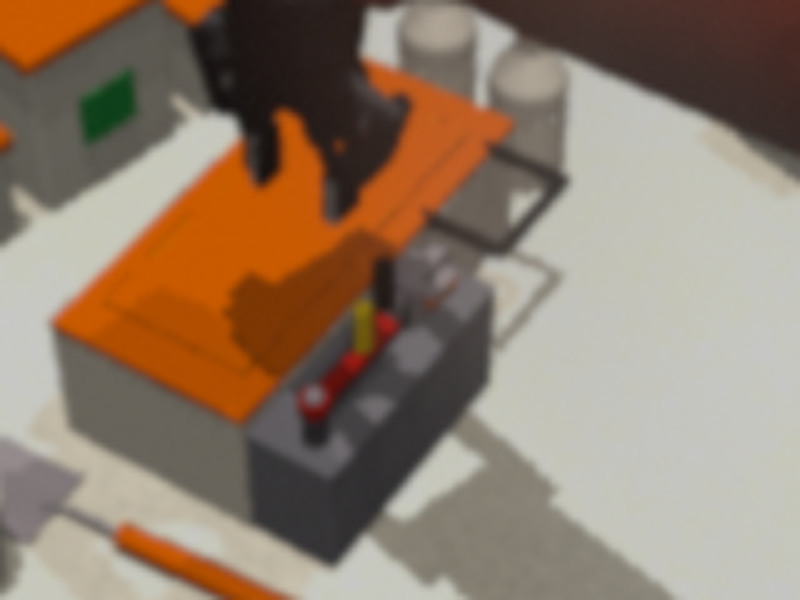

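Picture: the yellow post is at crop (363,328), the black knob is just behind it at (383,280), and the keeper is nearly at 0. That agrees with the fit.

>>> {"op": "arm_command", "data": {
  "plan": [
    [[0.005, -0.015, 0.006, 0, 0, 0, 0.04], [0.005, -0.015, 0.006, 0, 0, 0, 0.04], [0, 0, 0, 0, 0, 0, 0.04], [0.025, 0, 0, 0, 0, 0, 0.04], [0.025, 0, 0, 0, 0, 0, 0.04], [0, 0, 0, 0, 0, 0, 0.04]]
  ]
}}

```text
t: 4.35
tool_pos: [0.5143, 0.0109, 0.1924]
tool_rot: [1.104, 1.257, -1.097]
contact_force: [-0.7, 0.3, -0.9]
opening: 0.0399
```

```bash
python3 -c "
from h import *
go(-110,91,142)"
```

```text
t 4.35 pos [0.5143 0.0109 0.1924] F [-0.7  0.3 -0.9] open 0.0399 q [-0.12  -0.199  1.917 -0.006  1.408 -0.263]
[[ 0.015  0.99   0.143]
 [-0.008  0.143 -0.99 ]
 [-1.     0.013  0.01 ]]
chest tcp [-111.9   85.9  192.4] jaw yaw rel chest -3.3 tool shift [50.4  0.9 -5.7]
```

>>> {"op": "arm_command", "data": {
  "plan": [
    [[0.015, 0.001, -0.003, 0, 0, 0, 0.04], [0.015, 0, -0.002, 0, 0, 0, 0.04], [0.015, 0, 0, 0, 0, 0, 0.04], [0.005, 0, 0, 0, 0, 0, 0.04], [0, 0, 0, 0, 0, 0, 0.02], [0, 0, 0, 0, 0, 0, 0.0], [0, 0, 0, 0, 0, 0, 0.0], [0, 0, 0, 0, 0, 0, 0.0], [0, 0, 0, 0, 0, 0, 0.0]]
  ]
}}

```text
t: 5.1
tool_pos: [0.5159, 0.0117, 0.1473]
tool_rot: [1.113, 1.251, -1.109]
contact_force: [1.1, 1.1, -6.2]
opening: 0.0108
```

```bash
python3 -c "
from h import *
go(-110,91,142)"
```

```text
t 5.1 pos [0.5159 0.0117 0.1473] F [ 1.1  1.1 -6.2] open 0.0108 q [-0.118 -0.153  1.954 -0.007  1.326 -0.245]
[[ 0.013  0.992  0.128]
 [-0.008  0.128 -0.992]
 [-1.     0.012  0.01 ]]
chest tcp [-110.2   86.4  147.3] jaw yaw rel chest -4.1 tool shift [ 5.3 -0.2 -4.7]
```

>>> {"op": "arm_command", "data": {
  "plan": [
    [[0, -0.005, 0, 6, 0, 0, 0.0], [0, -0.0052, -0.0003, 6, 0, 0, 0.0], [0, -0.0052, -0.0003, 6, 0, 0, 0.0], [0, -0.0052, -0.0003, 6, 0, 0, 0.0], [0, -0.0052, -0.0003, 6, 0, 0, 0.0], [0, -0.0052, -0.0003, 6, 0, 0, 0.0], [0, -0.0052, -0.0003, 6, 0, 0, 0.0], [0, 0, 0, 0, 0, 0, 0.0]]
  ]
}}

```text
t: 5.77
tool_pos: [0.4774, 0.0185, 0.1473]
tool_rot: [1.656, 0.821, -1.66]
contact_force: [-0.8, 1.9, -4.5]
opening: 0.0109
```

```bash
python3 -c "
from h import *
go(-160,138,147)"
```

```text
t 5.77 pos [0.4774 0.0185 0.1473] F [-0.8  1.9 -4.5] open 0.0109 q [-0.11  -0.247  2.035 -0.013  1.348  0.532]
[[ 0.005  0.803 -0.596]
 [-0.014 -0.596 -0.803]
 [-1.     0.012  0.008]]
chest tcp [-146.5  100.7  147.3] jaw yaw rel chest -48.1 tool shift [ -0.3 -36.8 -14.9]
```

>>> {"op": "arm_command", "data": {
  "plan": [
    [[0, -0.0052, -0.0003, 6, 0, 0, 0.0], [0, -0.0052, -0.0003, 6, 0, 0, 0.0], [0, -0.0052, -0.0003, 6, 0, 0, 0.0], [0, -0.0052, -0.0003, 6, 0, 0, 0.0], [0, -0.0052, -0.0003, 6, 0, 0, 0.0], [0, -0.0052, -0.0003, 6, 0, 0, 0.0], [0, -0.005, -0.0003, 5, 0, 0, 0.0], [0, 0, 0, 0, 0, 0, 0.0]]
  ]
}}

```text
t: 6.43
tool_pos: [0.4539, 0.0489, 0.1473]
tool_rot: [2.096, 0.203, -2.118]
contact_force: [-1.0, 1.5, -5.7]
opening: 0.0109
```

```bash
python3 -c "
from h import *
go(-160,140,147)"
```

```text
t 6.43 pos [0.4539 0.0489 0.1473] F [-1.   1.5 -5.7] open 0.0109 q [-0.047 -0.294  2.073 -0.015  1.371  1.321]
[[-0.009  0.204 -0.979]
 [-0.015 -0.979 -0.204]
 [-1.     0.013  0.011]]
chest tcp [-163.5  135.1  147.3] jaw yaw rel chest -89.7 tool shift [ 0.2 -4.9 -3.5]
```

>>> {"op": "arm_command", "data": {
  "plan": [
    [[0, -0.003, 0, 0, 0, 0, 0.0], [0, -0.001, 0, 0, 0, 0, 0.0], [0, 0, 0, 0, 0, 0, 0.04], [0, 0, 0, 0, 0, 0, 0.04], [0, 0, 0, 0, 0, 0, 0.04], [-0.02, 0, 0, 0, 0, 0, 0.04], [-0.02, 0, 0, 0, 0, 0, 0.04], [-0.015, 0, 0, 0, 0, 0, 0.04], [0, 0.022, -0.016, 0, 0, 0, 0.04], [0, 0.022, -0.016, 0, 0, 0, 0.04], [0, 0.022, -0.016, 0, 0, 0, 0.04], [0, 0.022, -0.016, 0, 0, 0, 0.04], [0, 0, 0, 0, 0, 0, 0.04]]
  ]
}}

```text
t: 7.52
tool_pos: [0.5481, -0.0216, 0.2191]
tool_rot: [2.115, 0.218, -2.072]
contact_force: [-0.8, 0.8, -0.9]
opening: 0.0402
```

```bash
python3 -c "
from h import *
go(-98,46,138)
for c in ('side','top'):
  snap(c)
  for n in ('keeper_post','bolt_knob'):
    print(c,n,[(np.round(CR.T@(w(c,d['at'])-CO)*1e3).tolist(),round(d['conf'],2)) for d in mark_of(c,n)[:2]])"
```

```text
t 7.52 pos [ 0.5481 -0.0216  0.2191] F [-0.8  0.8 -0.9] open 0.0402 q [-0.169 -0.138  1.818 -0.012  1.437  1.178]
[[ 0.022  0.224 -0.974]
 [-0.016 -0.974 -0.224]
 [-1.     0.021 -0.018]]
chest tcp [-85.2  47.3 219.1] jaw yaw rel chest -88.6 tool shift [80.9 -0.7 14.3]
side keeper_post [([-160.0, 136.0, 155.0], 0.61)]
side bolt_knob [([-93.0, 44.0, 147.0], 0.68)]
top keeper_post [([-210.0, -369.0, 40.0], 0.42), ([-157.0, 133.0, 156.0], 0.38)]
top bolt_knob []
```

>>> {"op": "arm_command", "data": {
  "plan": [
    [[0.01, 0, 0.012, 0, 0, 0, 0.04], [0.02, 0, 0, 0, 0, 0, 0.04], [0.02, 0, 0, 0, 0, 0, 0.04], [0.015, 0, 0, 0, 0, 0, 0.04], [0.007, 0, 0, 0, 0, 0, 0.04], [0, 0, 0, 0, 0, 0, 0.02], [0, 0, 0, 0, 0, 0, 0.0], [0, 0, 0, 0, 0, 0, 0.0], [0, 0, 0, 0, 0, 0, 0.0], [0, 0, 0, 0, 0, 0, 0.0]]
  ]
}}

```text
t: 8.65
tool_pos: [0.5315, -0.0175, 0.1459]
tool_rot: [2.113, 0.229, -2.062]
contact_force: [1.8, -0.7, -5.3]
opening: 0.0127
```

```bash
python3 -c "
from h import *
go(-98,95,142)"
```

```text
t 8.65 pos [ 0.5315 -0.0175  0.1459] F [ 1.8 -0.7 -5.3] open 0.0127 q [-0.167 -0.121  1.928 -0.012  1.306  1.17 ]
[[ 0.026  0.234 -0.972]
 [-0.016 -0.972 -0.235]
 [-1.     0.021 -0.022]]
chest tcp [-100.6   54.7  145.9] jaw yaw rel chest -87.9 tool shift [  3.1 -40.3  -4. ]
```

>>> {"op": "arm_command", "data": {
  "plan": [
    [[0, -0.006, 0, 0, 0, 0, 0.0], [0, -0.006, 0, 0, 0, 0, 0.0], [0, -0.006, 0, 0, 0, 0, 0.0], [0, -0.006, 0, 0, 0, 0, 0.0], [0, -0.006, 0, 0, 0, 0, 0.0], [0, -0.004, 0, 0, 0, 0, 0.0], [0, -0.003, 0, 0, 0, 0, 0.0], [0, 0, 0, 0, 0, 0, 0.0]]
  ]
}}

```text
t: 9.32
tool_pos: [0.5235, 0.022, 0.1459]
tool_rot: [2.116, 0.227, -2.056]
contact_force: [3.5, -5.3, -6.6]
opening: 0.0128
```

```bash
python3 -c "
from h import *
go(-98,95,142)"
```

```text
t 9.32 pos [0.5235 0.022  0.1459] F [ 3.5 -5.3 -6.6] open 0.0128 q [-0.092 -0.143  1.948 -0.015  1.304  1.245]
[[ 0.031  0.235 -0.972]
 [-0.018 -0.972 -0.235]
 [-0.999  0.024 -0.026]]
chest tcp [-100.6   95.   145.9] jaw yaw rel chest -87.9 tool shift [ 4.  -0.  -2.5]
```

>>> {"op": "arm_command", "data": {
  "plan": [
    [[0, -0.003, 0, 0, 0, 0, 0.0], [0, -0.003, 0, 0, 0, 0, 0.0], [0, -0.002, 0, 0, 0, 0, 0.0], [0, 0, 0, 0, 0, 0, 0.0]]
  ]
}}

```text
t: 9.65
tool_pos: [0.5235, 0.0217, 0.1459]
tool_rot: [2.11, 0.203, -2.044]
contact_force: [2.1, 1.7, -4.4]
opening: 0.0123
```

```bash
python3 -c "
from h import *
go(-98,95,142)"
```

```text
t 9.65 pos [0.5235 0.0217 0.1459] F [ 2.1  1.7 -4.4] open 0.0123 q [-0.082 -0.146  1.951 -0.036  1.297  1.261]
[[ 0.036  0.234 -0.972]
 [-0.038 -0.971 -0.235]
 [-0.999  0.045 -0.026]]
chest tcp [-100.6   94.7  145.9] jaw yaw rel chest -88.0 tool shift [ 3.9 -0.4 -2.5]
```

>>> {"op": "arm_command", "data": {
  "plan": [
    [[0, 0, 0, 0, 0, 0, 0.035], [0, 0, 0, 0, 0, 0, 0.035], [0, 0, 0, 0, 0, 0, 0.035], [-0.02, 0, 0, 0, 0, 0, 0.035], [-0.03, 0, 0, 0, 0, 0, 0.035], [-0.02, 0, 0, 0, 0, 0, 0.035], [0, 0.03, 0.004, 0, 0, 0, 0.035], [0, 0.03, 0.004, 0, 0, 0, 0.035], [0, 0.03, 0.004, 0, 0, 0, 0.035], [0, 0.03, 0.004, 0, 0, 0, 0.035], [0, 0.03, 0.004, 0, 0, 0, 0.035], [0, 0.03, 0.004, 0, 0, 0, 0.035], [0, 0, 0, 0, 0, 0, 0.035]]
  ]
}}

```text
t: 10.73
tool_pos: [0.5421, -0.1586, 0.2364]
tool_rot: [2.112, 0.214, -2.033]
contact_force: [-0.7, 0.4, 0.2]
opening: 0.035
```

>>> {"op": "arm_command", "data": {
  "plan": [
    [[0, 0, 0, -7.1, 0, 0, 0.035], [0, 0, 0, -7.1, 0, 0, 0.035], [0, 0, 0, -7.1, 0, 0, 0.035], [0, 0, 0, -7.1, 0, 0, 0.035], [0, 0, 0, -7.1, 0, 0, 0.035], [0, 0, 0, -7.1, 0, 0, 0.035], [0, 0, 0, -7.1, 0, 0, 0.035], [0, 0, 0, -7.1, 0, 0, 0.035], [0, 0, 0, -7.1, 0, 0, 0.035], [0, 0, 0, -7.1, 0, 0, 0.035], [0, 0, 0, -7.1, 0, 0, 0.035], [0, 0, 0, -7.1, 0, 0, 0.035], [0, 0, 0, 0, 0, 0, 0.035]]
  ]
}}

```text
t: 11.82
tool_pos: [0.5428, -0.153, 0.2438]
tool_rot: [1.07, 1.234, -1.059]
contact_force: [0.2, 0.5, -0.4]
opening: 0.0347
```

```bash
python3 -c "
from h import *
go(-125,-90,84)
im=snap('side'); cv2.imwrite('pics/s2.png',cv2.resize(im[120:270,190:390,::-1],(800,600),interpolation=2))
snap('top')
for c in ('side','top'):
  for n in ('keeper_post','bolt_knob','lid_handle'):
    print(c,n,[(np.round(CR.T@(w(c,d['at'])-CO)*1e3).tolist(),round(d['conf'],2)) for d in mark_of(c,n)[:2]])"
```

```text
t 11.82 pos [ 0.5428 -0.153   0.2438] F [ 0.2  0.5 -0.4] open 0.0347 q [-0.402 -0.135  1.775 -0.01   1.448 -0.584]
[[ 0.046  0.982  0.181]
 [-0.03   0.182 -0.983]
 [-0.998  0.04   0.038]]
chest tcp [-116.5  -80.4  243.8] jaw yaw rel chest -1.0 tool shift [159.6 -14.6   3.7]
side keeper_post [([-158.0, 138.0, 157.0], 0.47)]
side bolt_knob [([-94.0, 95.0, 144.0], 0.65)]
side lid_handle [([-127.0, -93.0, 104.0], 0.76)]
top keeper_post [([-157.0, 134.0, 154.0], 0.42)]
top bolt_knob [([-98.0, 94.0, 147.0], 0.63)]
top lid_handle []
```

View pics/s2.png

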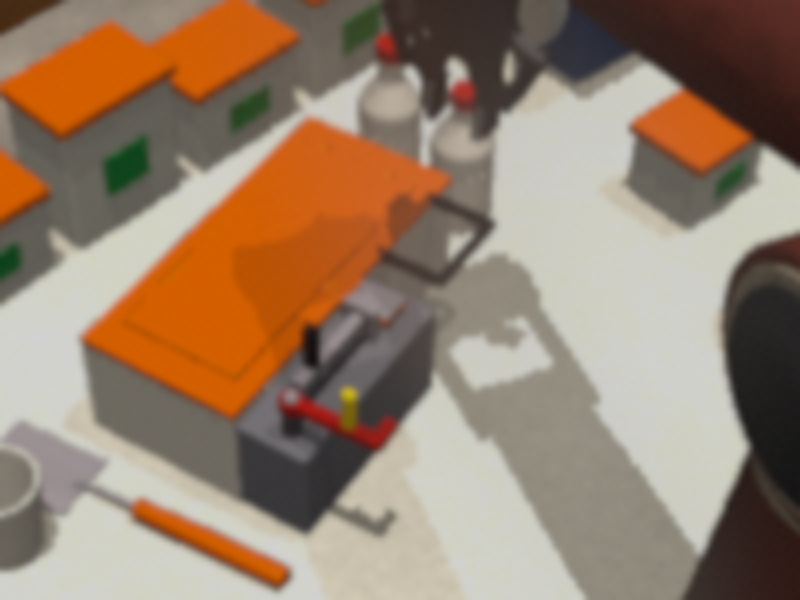

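Picture: the keeper points straight out (crop 380,430), the knob is drawn back to (311,345), and the handle bar runs from (440,280) to (490,225). Next I level the tool and move over the handle.

>>> {"op": "arm_command", "data": {
  "plan": [
    [[0.01, -0.004, 0.005, 0, 2.2, -2.3, 0.035], [0.02, -0.004, 0.004, 0, 0, 0, 0.035], [0.03, 0, 0, 0, 0, 0, 0.035], [0.02, 0, 0, 0, 0, 0, 0.035], [0, 0, 0, 0, 0, 0, 0.035]]
  ]
}}

```text
t: 12.63
tool_pos: [0.5386, -0.1656, 0.1641]
tool_rot: [1.08, 1.284, -1.077]
contact_force: [-0.5, 0.3, 0.5]
opening: 0.0349
```

```bash
python3 -c "
from h import *
go(-126,-90,84)"
```

```text
t 12.63 pos [ 0.5386 -0.1656  0.1641] F [-0.5  0.3  0.5] open 0.0349 q [-4.310e-01 -4.500e-02  1.825e+00  1.000e-03  1.358e+00 -6.060e-01]
[[ 0.004  0.985  0.175]
 [-0.001  0.175 -0.985]
 [-1.     0.003  0.002]]
chest tcp [-123.2  -91.9  164.1] jaw yaw rel chest -1.4 tool shift [80.1 -3.2 -2. ]
```

>>> {"op": "arm_command", "data": {
  "plan": [
    [[0.02, -0.003, -0.001, 0, 0, 0, 0.035], [0.02, 0, 0, 0, 0, 0, 0.035], [0.02, 0, 0, 0, 0, 0, 0.035], [0.015, 0, 0, 0, 0, 0, 0.035], [0, 0, 0, 0, 0, 0, 0.035], [0, 0, 0, 0, 0, 0, 0.0], [0, 0, 0, 0, 0, 0, 0.0], [0, 0, 0, 0, 0, 0, 0.0], [0, 0, 0, 0, 0, 0, 0.0]]
  ]
}}

```text
t: 13.38
tool_pos: [0.5374, -0.1668, 0.0943]
tool_rot: [1.08, 1.28, -1.079]
contact_force: [0.1, 0.2, -2.5]
opening: 0.0088
```

```bash
python3 -c "
from h import *
go(-125,-90,84)
h=np.array([80,100.]);
prev=None
for i in range(0,86,6):
    t=np.radians(i)+np.arctan2(4,205); print(i,np.round([80-205.04*np.cos(t),100+205.04*np.sin(t)],1))
"
```

```text
t 13.38 pos [ 0.5374 -0.1668  0.0943] F [ 0.1  0.2 -2.5] open 0.0088 q [-4.330e-01  2.700e-02  1.878e+00 -1.000e-03  1.230e+00 -6.060e-01]
[[ 0.005  0.985  0.173]
 [-0.004  0.173 -0.985]
 [-1.     0.005  0.005]]
chest tcp [-124.6  -92.8   94.3] jaw yaw rel chest -1.5 tool shift [10.3 -0.6 -2.9]
0 [-125.  104.]
6 [-123.5  125.4]
12 [-119.7  146.5]
18 [-113.7  167.2]
24 [-105.7  187. ]
30 [-95.5 206. ]
36 [-83.5 223.7]
42 [-69.7 240.1]
48 [-54.2 255. ]
54 [-37.3 268.2]
60 [-19.  279.5]
66 [  0.3 288.9]
72 [ 20.5 296.2]
78 [ 41.3 301.4]
84 [ 62.5 304.3]
```

>>> {"op": "arm_command", "data": {
  "plan": [
    [[-0.0107, 0.0005, 0, 0, 0, 0, 0.0], [-0.0107, 0.001, 0, 0, 0, 0, 0.0], [-0.0106, 0.0017, 0, 0, 0, 0, 0.0], [-0.0105, 0.0021, 0, 0, 0, 0, 0.0], [-0.0104, 0.0028, 0, 0, 0, 0, 0.0], [-0.0103, 0.0032, 0, 0, 0, 0, 0.0], [0, 0, 0, 0, 0, 0, 0.0]]
  ]
}}

```text
t: 13.97
tool_pos: [0.5527, -0.1638, 0.1692]
tool_rot: [1.083, 1.271, -1.071]
contact_force: [0.5, 0.9, -0.1]
opening: 0.009
```

```bash
cat >> h.py <<'E'
def arc():
    go(0,0,0); o=ctrl.get_obs(); p=CR.T@(np.array(o["tool_pos"])-CO)*1e3; z=p[2]+9.7
    print("radius",np.hypot(80-p[0],z-100),"lid deg",np.degrees(np.arctan2(z-100,80-p[0]))-1.1)
E
python3 -c "
from h import *
arc()"
```

```text
t 13.97 pos [ 0.5527 -0.1638  0.1692] F [ 0.5  0.9 -0.1] open 0.009 q [-0.419 -0.027  1.799  0.003  1.353 -0.594]
[[ 0.016  0.985  0.174]
 [-0.004  0.174 -0.985]
 [-1.     0.015  0.007]]
chest tcp [-109.   -92.9  169.2] jaw yaw rel chest -1.5 tool shift [170.1 103.9 -96.9]
radius 204.80009733003527 lid deg 21.553301740167367
```

>>> {"op": "arm_command", "data": {
  "plan": [
    [[-0.013, 0.006, 0, 0, 0, 0, 0.0], [-0.0126, 0.0068, 0, 0, 0, 0, 0.0], [-0.012, 0.0077, 0, 0, 0, 0, 0.0], [-0.0115, 0.0085, 0, 0, 0, 0, 0.0], [-0.0109, 0.0093, 0, 0, 0, 0, 0.0], [0, 0, 0, 0, 0, 0, 0.0]]
  ]
}}

```text
t: 14.47
tool_pos: [0.5913, -0.1557, 0.2323]
tool_rot: [1.082, 1.273, -1.071]
contact_force: [3.1, 1.3, -1.7]
opening: 0.0088
```

```bash
python3 -c "
from h import *
arc()"
```

```text
t 14.47 pos [ 0.5913 -0.1557  0.2323] F [ 3.1  1.3 -1.7] open 0.0088 q [-0.38   0.011  1.654  0.002  1.462 -0.556]
[[ 0.015  0.985  0.174]
 [-0.004  0.174 -0.985]
 [-1.     0.014  0.006]]
chest tcp [-69.5 -92.7 232.3] jaw yaw rel chest -1.4 tool shift [232.6  63.9 -95.9]
radius 206.19183343454498 lid deg 42.413103334203605
```

>>> {"op": "arm_command", "data": {
  "plan": [
    [[-0.0097, 0.0102, 0, 0, 0, 0, 0.0], [-0.009, 0.0109, 0, 0, 0, 0, 0.0], [-0.0083, 0.0115, 0, 0, 0, 0, 0.0], [-0.0075, 0.0121, 0, 0, 0, 0, 0.0], [-0.0066, 0.0126, 0, 0, 0, 0, 0.0], [0, 0, 0, 0, 0, 0, 0.0]]
  ]
}}

```text
t: 14.97
tool_pos: [0.6433, -0.1451, 0.2747]
tool_rot: [1.074, 1.29, -1.085]
contact_force: [3.4, 1.1, -4.0]
opening: 0.0084
```

```bash
python3 -c "
from h import *
arc()"
```

```text
t 14.97 pos [ 0.6433 -0.1451  0.2747] F [ 3.4  1.1 -4. ] open 0.0084 q [-0.332  0.115  1.475 -0.005  1.556 -0.507]
[[-0.006  0.985  0.174]
 [-0.003  0.174 -0.985]
 [-1.    -0.007  0.002]]
chest tcp [-16.5 -92.7 274.7] jaw yaw rel chest -1.5 tool shift [274.4  16.  -93.7]
radius 208.16903922469126 lid deg 61.27230558629056
```

>>> {"op": "arm_command", "data": {
  "plan": [
    [[-0.005, 0.0129, 0, 0, 0, 0, 0.0], [-0.0043, 0.0133, 0, 0, 0, 0, 0.0], [-0.0034, 0.0136, 0, 0, 0, 0, 0.0], [-0.0022, 0.0135, 0, 0, 0, 0, 0.0], [-0.001, 0.009, 0, 0, 0, 0, 0.0], [0, 0, 0, 0, 0, 0, 0.0]]
  ]
}}

```text
t: 15.47
tool_pos: [0.6998, -0.1335, 0.2965]
tool_rot: [1.069, 1.301, -1.095]
contact_force: [2.3, 0.4, -3.6]
opening: 0.0088
```

```bash
python3 -c "
from h import *
arc()
im=snap('side'); cv2.imwrite('pics/s3.png',cv2.resize(im[90:270,190:430,::-1],(800,600),interpolation=2))"
```

```text
t 15.47 pos [ 0.6998 -0.1335  0.2965] F [ 2.3  0.4 -3.6] open 0.0088 q [-0.289  0.24   1.299 -0.009  1.622 -0.464]
[[-0.021  0.985  0.174]
 [-0.003  0.174 -0.985]
 [-1.    -0.021 -0.001]]
chest tcp [ 41.2 -92.6 296.5] jaw yaw rel chest -1.5 tool shift [297.4 -37.4 -91.3]
radius 209.82029631665495 lid deg 78.24551522513715
```

View pics/s3.png

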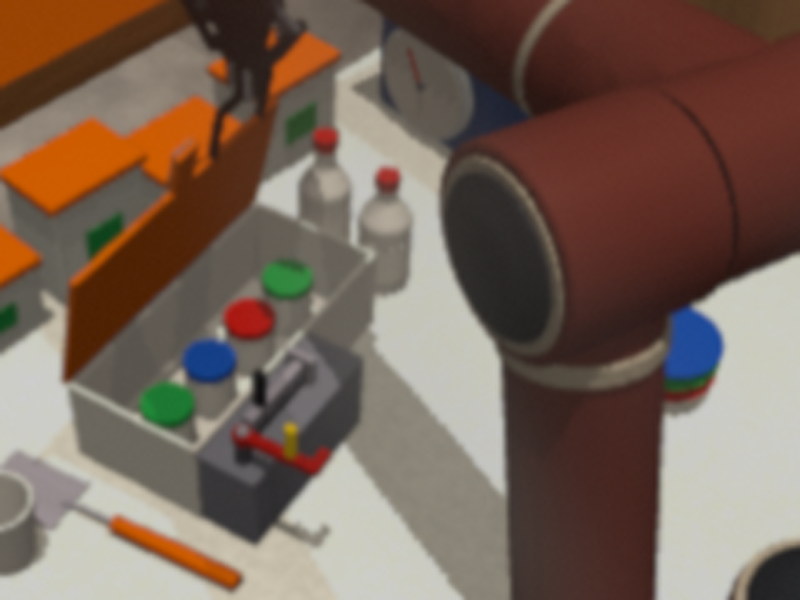

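Picture: the lid stands nearly upright with the gripper at its top (crop 240,110), and the keeper (315,460) and knob (258,388) are still in place. I release and retreat upwards.

>>> {"op": "arm_command", "data": {
  "plan": [
    [[0, 0, 0, 0, 0, 0, 0.035], [0, 0, 0, 0, 0, 0, 0.035], [0, 0, 0, 0, 0, 0, 0.035], [0, 0, 0, 0, 0, 0, 0.035], [-0.015, 0, 0, 0, 0, 0, 0.035], [-0.02, 0, 0, 0, 0, 0, 0.035], [-0.03, 0, 0, 0, 0, 0, 0.035], [-0.03, 0, 0, 0, 0, 0, 0.035], [0, 0, 0, 0, 0, 0, 0.035], [0, 0, 0, 0, 0, 0, 0.035]]
  ]
}}

```text
t: 16.35
tool_pos: [0.6973, -0.1362, 0.3983]
tool_rot: [1.07, 1.298, -1.103]
contact_force: [-0.4, 0.6, -0.8]
opening: 0.035
```

```bash
python3 -c "
from h import *
st()
im=snap('side'); cv2.imwrite('pics/s4.png',cv2.resize(im[90:270,190:430,::-1],(800,600),interpolation=2)); snap('top')
for c in ('side','top'):
  for n in ('keeper_post','bolt_knob','lid_handle'):
    print(c,n,[(np.round(CR.T@(w(c,d['at'])-CO)*1e3).tolist(),round(d['conf'],2)) for d in mark_of(c,n)[:2]])
  for n in ('glue_a_mid','mortar_mid','stock_tub_mid','bowl_stack_mid','scoop_grip','beaker_mid'):
    print(c,n,[(np.round(w(c,d['at']),3).tolist(),round(d['conf'],2)) for d in mark_of(c,n)[:2]])"
```

```text
t 16.35 pos [ 0.6973 -0.1362  0.3983] F [-0.4  0.6 -0.8] open 0.035 q [-0.293  0.227  1.149 -0.013  1.786 -0.464]
[[-0.023  0.986  0.168]
 [-0.006  0.168 -0.986]
 [-1.    -0.024  0.002]]
side keeper_post [([-160.0, 136.0, 152.0], 0.64)]
side bolt_knob [([-94.0, 94.0, 146.0], 0.69)]
side lid_handle [([41.0, -90.0, 303.0], 0.9)]
side glue_a_mid [([0.714, -0.262, 0.083], 0.86)]
side mortar_mid [([0.437, 0.452, 0.056], 0.92)]
side stock_tub_mid []
side bowl_stack_mid [([0.335, -0.371, 0.032], 0.73)]
side scoop_grip [([0.534, 0.14, 0.011], 0.55)]
side beaker_mid [([0.64, 0.25, 0.039], 0.92), ([0.439, 0.452, 0.057], 0.24)]
top keeper_post [([-157.0, 134.0, 156.0], 0.5), ([-367.0, -250.0, 33.0], 0.5)]
top bolt_knob [([-95.0, 95.0, 148.0], 0.54)]
top lid_handle [([41.0, -83.0, 300.0], 0.97)]
top glue_a_mid [([0.713, -0.259, 0.083], 0.8)]
top mortar_mid [([0.441, 0.462, 0.053], 0.97), ([0.734, -0.122, 0.102], 0.75)]
top stock_tub_mid [([0.509, -0.454, 0.04], 0.58), ([0.541, 0.145, 0.011], 0.39)]
top bowl_stack_mid [([0.333, -0.371, 0.034], 0.73)]
top scoop_grip [([0.543, 0.145, 0.006], 0.66)]
top beaker_mid [([0.641, 0.244, 0.041], 0.9)]
```

View pics/s4.png

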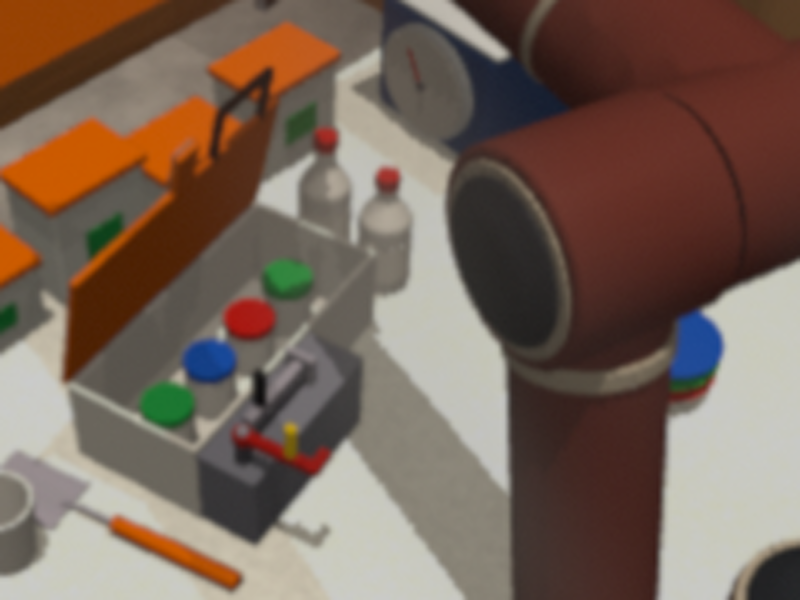

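Picture: the lid stands open by itself, with the free handle at crop (240,110). The gripper is clear, the keeper is out (315,460), and the knob is drawn (258,388).

```bash
python3 -c "
from h import *
print(finish_job())"
```

```text
the job is handed in; nothing more can be done
None
```

The chest is open and the job is handed in at about 16.5 s of the 64 s allowed. I swung the keeper out by its post, drew the bolt to its stop, then lifted the lid by its handle, let go and backed away upwards.

What the last checks showed:
- **Keeper:** about 1.45 to 1.5 rad, against the required 1.2. It stopped a few degrees short of its 1.57 stop.
- **Bolt:** drawn about 49 to 50 mm, with the knob seen at y 94 to 95 mm. It had stopped moving when pushed further.
- **Lid:** about 1.36 rad (78°), standing by itself with the gripper about 95 mm above the handle. The two cameras differed by 7 mm on the handle's y position, but both put it at the same opening angle.
- **Bystanders:** all within about 5 mm of where they started. The side camera missed the small tub in the last look, but the top camera saw it in place. The two bottles share one class for the networks, so I have a position for only one; the picture shows both standing.

While I gripped the bolt knob, the tool read about 7 mm further along than expected. The bolt may have shifted slightly then, but the keeper had already been held out for well over 0.2 s. `finish_job` reported no verdict.

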